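Set the roasting pan on the stove and hold the dial at the third click

TASK

Lift the small black roasting pan up and off the peg it hangs on, set it upright in the middle of the stove's burner grate and let go of it. Then turn the stove's spring-return dial clockwise (seen from above) past its first two clicks to the third and finish while holding it there, since it springs back when released. Leave the other things on the ledge where they are.

Things in the scene. Friction and masses are not known exactly. Their poses are not given: they have to be found in the camera images.
- pan: Small black steel pan, about 0.35 kg, rim 110 mm across, base 92 mm, 32 mm high. A rigid arch handle (8 mm bar) in its yz plane has a level top bar (60 mm, along y) centred 125 mm above the base; on its middle stands a round wooden knob, 22 mm thick, 129 to 165 mm above the base. Origin: centre of underside, z up. At the start it hangs by the bar on the peg, base about 69 mm above the ledge.
- pan_knob (a point): Point on the axis of the pan's wooden knob, 148 mm above the pan's underside: where to pinch it, from above. Axes are the pan's.
- stand: Fixed stand, left or right of the stove: foot 150 x 110 x 12 mm, post 16 mm thick, 191 mm tall, 88 mm from the origin along its +x. From the post a 10 mm peg runs level along its -x, top 190 mm above the ledge, ending 22 mm past the origin in a lip 204 mm high. Origin: on the ledge under the hanging pan. To free the pan, raise it 20 to 70 mm, then draw it 90 mm along -x.
- peg (a point): Top of the peg where the pan's bar rests, 190 mm above the ledge.
- stove: Fixed table-top gas stove, steel box 260 mm (its x) by 360 mm (its y), top deck 75 mm above the ledge. Burner grate at its own (0, +75) mm, dial at its own (-55, -120) mm. Origin: centre of the underside on the ledge; x away from the robot, z up.
- burner (a point): Centre of the burner grate, at the level where the pan's base rests, 95 mm above the ledge. The grate is four black radial bars 168 mm across tip to tip with a small brass burner cap lower in the middle.
- dial_grip (a point): Middle of the dial's grip, on its vertical axis, 103 mm above the ledge; turns with the dial. Grip: upright black bar 50 mm long (x), 14 mm wide (y), 83 to 113 mm above the ledge, on a disc 52 mm across whose top is 83 mm above the ledge. x runs along the bar to the end with the light line, which points along the stove's +x at the start.
- dial (a joint): Dial angle, rad: 0 at rest, growing clockwise seen from above. Clicks at 0.4, 0.8 and 1.2 (23, 46, 69 degrees), marked by three dots of growing size on the deck (a smaller dot marks 0); stop at 1.32. A spring turns it back: 0.03 N m at rest, 0.12 at the third click; the clicks add up to 0.04. No click holds it: let go, it returns to 0.
- jebena: Bystander: dark green ceramic jebena pot, 116 mm across, 220 mm tall, with side handle and spout, standing on the other side of the stove from the peg stand. Origin: centre of the underside.
- canister: Bystander: closed aluminium canister, 90 mm across, 138 mm tall. Origin: centre of the underside.
- mortar: Bystander: dark wooden mortar, 100 mm across, 85 mm tall. Origin: centre of the underside.
- pestle: Bystander: wooden pestle lying down, 175 mm long, 40 mm thick. Origin: under its middle.
- rod: Bystander: flat stainless stirring rod, lying, 260 mm long, 6 mm thick. Origin: underside, near its middle.
- cup_a: Bystander: small white handleless cup, 64 mm across, 50 mm tall. Origin: centre of the underside.
- cup_b: Bystander: a second cup like cup_a.
Not all that is in view belongs to the job. What is shaped like the pan but yellow is not meant.

How it is judged:
By the outcome, as a careful person would: the job done as asked, in the order asked, and still so for the second after the job is handed in, while the arm keeps its last pose, push and grip.
It also fails if it takes over 61 s, if anything falls off the work surface, if the arm or the gripper's body presses on something with over 40 N, if the wrist force passes 120 N, or if a joint passes its speed limit or range.

ROBOT

A 6-joint arm with a two-finger parallel gripper is mounted at the origin on the work surface. World frame = base frame: x ahead of the robot, y to its left, z up, the work surface at z = 0. Lengths are in m, angles in rad, forces in N, time in s.
With the tool pointing down it reaches from about 0.25 to 0.725 m from the base axis. Payload 4 kg.
Tool frame: the origin (TCP) lies on the centre line of the jaws, within the pads' length; the fingertips stand 17 mm ahead of it and the grasp point (between the pads) lies 2 mm behind it; z points along the fingers, y is the line along which they close (so a half turn about z gives the same grasp; the last joint's range is limited). The gripper opens to 85 mm and grips with 20 to 120 N. Pads are 22 mm wide; open, the fingers measure 114 mm over their backs; the gripper's body (76 mm by 85 mm) begins 54 mm behind the grasp point. The pads swing forward as they close: fully open they stand 13 mm farther back than shut.
Start: joints at [1.205, 0.241, 0.005, 1.335, 0, 1.571], TCP at [0.179, 0.467, 0.248] pointing down, gripper open.
Joint ranges: [-2.72, 2.72], [-1.05, 1.87], [-1.09, 1.28], [-1.99, 2.15], [-1.42, 1.44], [-3.14, 3.14]. Speed limits (rad/s): [2.79, 2.79, 3.14, 3.14, 3.14, 3.14].

INTERFACE

Orientations are given as a unit quaternion [x, y, z, w].
In Python, from workcell import bot, camera, get_calibration gives the robot as it stands.
- The arm moves only by the tool apply_moves, never from a script. Its argument "steps" is a list of rows, each a list of 3 entries, a list of its own where there are three numbers: the shift along the tool's x, y, z as a fraction of full scale, then the turn, a rotation vector about the tool's x, y, z as a fraction of full scale, then the opening, from 0 (shut) to 1 (fully open). A call has exactly 8 rows; each row shifts and turns the commanded pose from where the row before left it, along the tool's axes as they then stand; what a row does not reach is not made up. Full scale, the value 1, is 20 cm for a shift and pi rad for a turn. A row lasts 1/12 s, in which the tool goes at most 41.7 mm and 7.16 degrees, less where a joint would pass 70% of its speed; a pose out of reach is approached as far as the arm can. A call with a number of a shift or a turn outside -1 to 1 is refused whole. A call with a gripper value outside its range is refused whole. The fingers move at their own pace and stop on an object; the grip force is fixed at half the most. Time passes only in rows, so rows that do not move let the fingers close, or fill a call up. It gives the time, the measured TCP pose, the force, the opening and the grip force at its end, in the units of the state.
- bot.get_obs(): the state, without advancing time (a new reading comes with each control period).
- camera(name): name is "scene" or "top" or "wrist"; returns (picture, depth): 420x560x3 uint8, red, green, blue; 420x560 float32, m along the optical axis (not along the pixel's ray), 0 where there is no reading.
- get_calibration(name): a dict with "fov_y" (degrees; the focal length in pixels is half the picture's height over the tangent of half this angle, whatever the lens; pixels are square), "cx", "cy" (the principal point, pixels), "dist_coeffs" ([k1, k2, p1, p2, k3] as OpenCV has them; the pictures are not rectified), "rvec" (rotation vector, rad) and "tvec" (3), from world to camera coordinates, as OpenCV has them. Camera axes: x right, y down, z forward; pixel columns grow to the right and rows downward; lengths in m; the calibration is good to about 2 mm. A picture is of the moment at which its call begins: read the wrist's pose just before it. get_calibration takes no time and is no camera call; for the wrist camera it gives the pose at the moment of the call.
- bot.job_done(): hands the job in; it is judged then, once.
The state is a dict: "clock": time; "joint_pos": joint angles; "joint_vel": joint speeds; "tau": joint torques, N m; "eef_pos": TCP position; "tool_rot": TCP orientation; "ft_force": force on the tool from outside, world axes, zero at the start; "ft_torque": the same for the moment, N m; "grip_width": finger opening in m; "grasp_force": force on a finger pad.
Only numpy, scipy, OpenCV 4.12 (cv2) and the standard library are available. Lean on these libraries where they do the work, as an engineer would, in place of code of your own. Each camera call takes 0.05 s, during which the arm holds its last target. There are 200 camera calls.

## Working session

There is one attempt and no reset: what is moved stays moved. The work goes in short steps, Python scripts to look and compute and a tool call to move; the robot and the scene stay as the last step left them, time stands still between calls to the robot, and variables do not carry over. Pictures are saved under pics/ and viewed, at most 10 in all, crops included, and the job is handed in when it is done.

Besides the shell and the picture viewer there is one more tool, called after "Emit:" as name(argument=value, ...) on one line, values as JSON. apply_moves: Moves the arm, as the interface text tells. Its arguments: {"type":"object","properties":{"steps":{"type":"array"}},"required":["steps"]}

```bash
mkdir -p pics; cat > h.py <<'E'
import numpy as np, cv2
from workcell import bot, camera, get_calibration
from scipy.spatial.transform import Rotation as R
def cal(n):
    c=get_calibration(n); f=210/np.tan(np.radians(c['fov_y'])/2)
    K=np.array([[f,0,c['cx']],[0,f,c['cy']],[0,0,1]]); return K,np.array(c['dist_coeffs'],float),cv2.Rodrigues(np.array(c['rvec'],float))[0],np.array(c['tvec'],float).ravel()
def rays(c,uv):
    K,d,Rm,t=c; p=cv2.undistortPoints(np.array(uv,float).reshape(-1,1,2),K,d).reshape(-1,2)
    return -Rm.T@t, np.c_[p,np.ones(len(p))]@Rm
def onplane(c,uv,z):
    o,D=rays(c,uv); return o+D*((z-o[2])/D[:,2])[:,None]
def pts(c,uv,depth):
    o,D=rays(c,uv); uv=np.array(uv,int).reshape(-1,2); return o+D*depth[uv[:,1],uv[:,0]][:,None]
def proj(c,X):
    K,d,Rm,t=c; return cv2.projectPoints(np.array(X,float).reshape(-1,1,3),cv2.Rodrigues(Rm)[0],t,K,d)[0].reshape(-1,2)
E
python3 - <<'E'
from h import *
for n in ['scene','top','wrist']:
    c=cal(n); im,d=camera(n); np.savez(f'{n}0.npz',im=im,d=d,K=c[0],dist=c[1],R=c[2],t=c[3])
    cv2.imwrite(f'pics/{n}0.png',im[:,:,::-1]); print(n,-c[2].T@c[3],c[2][2])
o=bot.get_obs(); print({k:np.round(v,3) for k,v in o.items()})
E
```

```text
scene [ 1.35552234 -0.00195352  0.78174059] [-0.81726201 -0.0280093  -0.57558517]
top [0.25448662 0.00216595 1.26266621] [ 0.17406201 -0.02288026 -0.98446885]
wrist [0.11194647 0.49076257 0.37276978] [ 0.26040152 -0.10036827 -0.96026937]
{'clock': np.float64(0.15), 'joint_pos': array([ 1.205,  0.241,  0.004,  1.335, -0.   ,  1.571]), 'joint_vel': array([ 0.001, -0.002,  0.003,  0.002, -0.001,  0.   ]), 'tau': array([ 0.0000e+00, -3.7263e+01,  2.5264e+01,  1.2000e-02,  0.0000e+00,
        0.0000e+00]), 'eef_pos': array([0.179, 0.466, 0.248]), 'tool_rot': array([ 0.182,  0.983, -0.001, -0.   ]), 'ft_force': array([0.447, 0.091, 0.036]), 'ft_torque': array([-0.   , -0.041,  0.052]), 'grasp_force': np.float64(0.0), 'grip_width': np.float64(0.085)}
```

View pics/scene0.png

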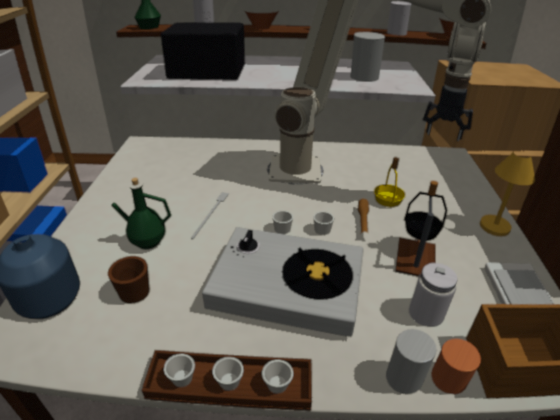

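View pics/top0.png

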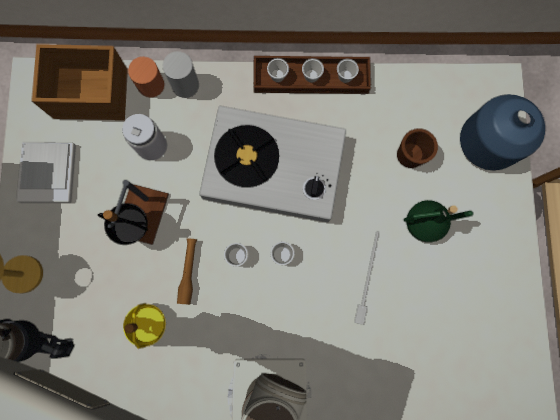

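The scene view shows the black pan at (424,225) with its knob at (433,187), hanging on the stand with foot (415,255). The yellow look-alike is at (390,195). In the top view the black pan is at (126,224) with its knob at (108,215), and the yellow one is at (145,325). The burner cap is at (246,155) and the dial at (315,187). The black one fits the description, so I'll confirm it in a crop and measure.

```bash
python3 - <<'E'
from h import *
L={n:np.load(n+'0.npz') for n in ['scene','top']}
C={n:(L[n]['K'],L[n]['dist'],L[n]['R'],L[n]['t']) for n in L}
def blob(n,lo,hi,box):
    im=L[n]['im']; hsv=cv2.cvtColor(im,cv2.COLOR_RGB2HSV); m=cv2.inRange(hsv,lo,hi); M=np.zeros_like(m); x0,y0,x1,y1=box; M[y0:y1,x0:x1]=m[y0:y1,x0:x1]
    return M
# burner cap
for n,b,z in [('top',(225,135,270,175),.08),('scene',(295,255,340,290),.08)]:
    m=blob(n,(15,120,120),(35,255,255),b); k=np.argwhere(m)[:,::-1]; (cx,cy),r=cv2.minEnclosingCircle(k.astype(np.float32)); print(n,'cap',cx,cy,r,onplane(C[n],[(cx,cy)],z))
    print(' depthpts',np.median(pts(C[n],k,L[n]['d']),0))
# stove: points at deck height in top
n='top'; d=L[n]['d']; vv,uu=np.mgrid[90:230,190:360]; uv=np.c_[uu.ravel(),vv.ravel()]; P=pts(C[n],uv,d)
s=P[(abs(P[:,2]-.075)<.008)]; r=cv2.minAreaRect(s[:,:2].astype(np.float32)); print('stove',r,cv2.boxPoints(r), np.median(s[:,2]))
h=P[(P[:,2]>.098)&(P[:,2]<.13)]; k=uv[(P[:,2]>.098)&(P[:,2]<.13)]; print('high',len(h),h.mean(0),k.mean(0))
# knob
for n,b in [('top',(98,205,120,225)),('scene',(425,176,442,198))]:
    m=blob(n,(3,60,50),(22,255,255),b); k=np.argwhere(m)[:,::-1]; P=pts(C[n],k,L[n]['d']); print(n,'knob',len(k),k.mean(0),np.median(P,0),P[:,2].max()); P=P[P[:,2]>.18]; print(P.mean(0),P.min(0),P.max(0))
# stand foot in top
n='top'; vv,uu=np.mgrid[175:250,90:180]; uv=np.c_[uu.ravel(),vv.ravel()]; P=pts(C[n],uv,d); s=P[abs(P[:,2]-.012)<.006]; 
m=blob('top',(0,90,20),(20,255,160),(90,175,180,250)); k=np.argwhere(m)[:,::-1]; P=pts(C[n],k,d); s=P[abs(P[:,2]-.012)<.008]; print('foot',len(s),cv2.boxPoints(cv2.minAreaRect(s[:,:2].astype(np.float32))))
k=uv; P=pts(C[n],k,d); q=P[(P[:,2]>.165)&(P[:,2]<.3)]; np.set_printoptions(suppress=True,precision=3)
print('top things',np.c_[q[::6],k[(P[:,2]>.165)&(P[:,2]<.3)][::6]])
a=cv2.resize(L['top']['im'][170:260,80:190],None,fx=5,fy=5,interpolation=2)[:450,:]; b=cv2.resize(L['scene']['im'][170:290,380:460],None,fx=3.75,fy=3.75)
c=np.zeros((450,850,3),np.uint8); c[:,:550]=a; c[:450,550:850]=b; cv2.imwrite('pics/crop1.png',cv2.resize(c,(800,424))[:,:,::-1])
E
```

```text
top cap 246.2083282470703 154.5625 9.915647506713867 [[0.63499174 0.06512905 0.08      ]]
 depthpts [0.63363281 0.06523448 0.08593278]
scene cap 317.5 270.0 10.688879013061523 [[0.63338761 0.0648407  0.08      ]]
 depthpts [0.63431808 0.06364331 0.08317114]
stove ((0.6195399761199951, -0.008406758308410645), (0.35956770181655884, 0.26253825426101685), 79.61341094970703) [[ 0.45800883 -0.16157824]
 [ 0.71624506 -0.20891097]
 [ 0.7810711   0.14476472]
 [ 0.5228349   0.19209746]] 0.07619035071096003
high 150 [ 0.56600786 -0.06790777  0.10911462] [296.5 177. ]
top knob 90 [108.17777778 214.81111111] [0.43989308 0.36730081 0.23376046] 0.23896403976464575
[0.44014134 0.36739788 0.23202794] [0.43002871 0.35821275 0.19725598] [0.45160834 0.37956559 0.23896404]
scene knob 66 [433.25757576 185.95454545] [0.45016798 0.36806104 0.22735645] 0.23417802359274753
[0.44901805 0.36762997 0.22238405] [0.43763531 0.35714406 0.19343669] [0.45809497 0.3807691  0.23417802]
foot 1028 [[0.40008152 0.32232714]
 [0.5417887  0.28430867]
 [0.5700363  0.38959676]
 [0.4283291  0.42761523]]
top things [[  0.532   0
[... 2426 characters left out ...]
   220.   ]
 [  0.435   0.352   0.197 120.    220.   ]
 [  0.435   0.338   0.196 126.    220.   ]
 [  0.432   0.368   0.197 113.    221.   ]
 [  0.432   0.342   0.199 124.    221.   ]
 [  0.434   0.332   0.186 130.    221.   ]
 [  0.431   0.367   0.193 114.    222.   ]
 [  0.431   0.335   0.191 128.    222.   ]
 [  0.434   0.326   0.176 134.    222.   ]
 [  0.429   0.338   0.188 127.    223.   ]
 [  0.431   0.328   0.176 133.    223.   ]
 [  0.425   0.374   0.199 110.    224.   ]
 [  0.428   0.331   0.18  131.    224.   ]
 [  0.43    0.32    0.169 137.    224.   ]
 [  0.424   0.372   0.191 112.    225.   ]
 [  0.428   0.321   0.166 137.    225.   ]
 [  0.421   0.37    0.195 112.    226.   ]]
```

View pics/crop1.png

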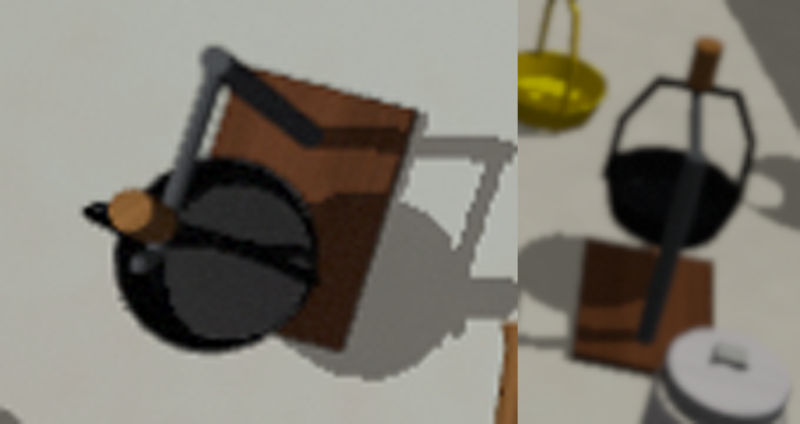

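The crop confirms it: the black pan hangs on the stand's peg with its wooden knob at crop (132,212), and the yellow one stands apart. The measured heights also fit (knob top about 0.235, stove 0.36 x 0.26, cap agreeing in both views). I'll go above the knob.

Emit:
apply_moves(steps=[[[0,0,-0.15],[0,0,-0.039],1],[[-0.19,-0.02,-0.05],[0,0,0],1],[[-0.19,-0.02,-0.05],[0,0,0],1],[[-0.19,-0.02,-0.05],[0,0,0],1],[[-0.19,-0.02,-0.05],[0,0,0],1],[[-0.19,-0.02,-0.05],[0,0,0],1],[[-0.19,-0.02,0],[0,0,0],1],[[-0.19,-0.02,0],[0,0,0],1]])

```text
clock: 0.82
eef_pos: [0.4321, 0.3749, 0.3289]
tool_rot: [0.121, 0.993, 0.001, 0.0]
ft_force: [0.9, 1.7, 0.3]
grip_width: 0.0855
grasp_force: 0.0
```

```bash
cat >> h.py <<'E'
np.set_printoptions(suppress=True,precision=4)
def plan(p,yang=None):
    o=bot.get_obs(); r=R.from_quat(o['tool_rot']); m=r.as_matrix()
    print('t',o['clock'],'pos',o['eef_pos'],'z',m[:,2],'yang',np.degrees(np.arctan2(m[1,1],m[0,1])),'q6',o['joint_pos'][5],'grip',o['grip_width'],o['grasp_force'],'F',o['ft_force'])
    if yang is not None:
        a=np.radians(yang); y=np.array([np.cos(a),np.sin(a),0]); z=np.array([0,0,-1.]); m2=np.c_[np.cross(y,z),y,z]
        print('turn frac',R.from_matrix(m.T@m2).as_rotvec()/np.pi); m=m2
    if p is not None: print('shift frac (after turn)',m.T@(np.array(p)-o['eef_pos'])/.2)
E
python3 - <<'E'
from h import *
plan([.443,.368,.33],76)
c=cal('wrist'); im,d=camera('wrist'); cv2.imwrite('pics/w1.png',im[:,:,::-1])
hsv=cv2.cvtColor(im,cv2.COLOR_RGB2HSV); m=cv2.inRange(hsv,(3,60,50),(22,255,255)); k=np.argwhere(m)[:,::-1]; P=pts(c,k,d)
s=(P[:,2]>.2)&(d[k[:,1],k[:,0]]>0); P=P[s];print('knob',len(P),P.mean(0),P.min(0),P.max(0),k[s].mean(0) if s.any() else 0)
t=P[P[:,2]>.228]; print('top',t.mean(0),cv2.minEnclosingCircle(t[:,:2].astype(np.float32)))
E
```

```text
t 0.8167 pos [0.4321 0.3749 0.3289] z [ 0.0009  0.001  -1.    ] yang 76.06079534311027 q6 0.9579066057909831 grip 0.08552211003677904 0.0 F [0.8907 1.6708 0.3184]
turn frac [0.0004 0.0002 0.0003]
shift frac (after turn) [-0.0614 -0.0202 -0.0053]
knob 729 [0.4402 0.371  0.2344] [0.3324 0.3577 0.2003] [0.4585 0.6015 0.3793] [276.4321 236.5487]
top [0.4411 0.369  0.2354] ((0.4480840265750885, 0.394849956035614), 0.03812120854854584)
```

View pics/w1.png

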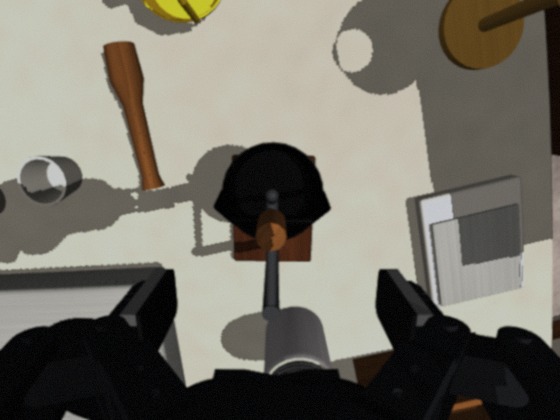

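The knob is at (272,230), with the peg in line with the tool's x and the canister clear at (295,340). I'll descend, then close.

Emit:
apply_moves(steps=[[[-0.06,-0.02,0],[0,0,0],1],[[0,0,0.1],[0,0,0],1],[[0,0,0.1],[0,0,0],1],[[0,0,0.1],[0,0,0],1],[[0,0,0.1],[0,0,0],1],[[0,0,0.08],[0,0,0],1],[[0,0,0.055],[0,0,0],1],[[0,0,0],[0,0,0],1]])

```text
clock: 1.53
eef_pos: [0.4388, 0.3679, 0.2181]
tool_rot: [0.121, 0.993, -0.002, -0.002]
ft_force: [-0.3, -0.0, -1.3]
grip_width: 0.0855
grasp_force: 0.0
```

Emit:
apply_moves(steps=[[[0,0,0],[0,0,0],0.5],[[0,0,0],[0,0,0],0.2],[[0,0,0],[0,0,0],0],[[0,0,0],[0,0,0],0],[[0,0,0],[0,0,0],0],[[0,0,0],[0,0,0],0],[[0,0,0],[0,0,0],0],[[0,0,0],[0,0,0],0]])

```text
clock: 2.2
eef_pos: [0.4413, 0.3693, 0.2222]
tool_rot: [0.121, 0.993, 0.001, 0.001]
ft_force: [0.6, 1.4, 3.8]
grip_width: 0.0201
grasp_force: 58.5
```

Emit:
apply_moves(steps=[[[0,0,-0.02],[0,0,0],0],[[0,0,-0.04],[0,0,0],0],[[0,0,-0.05],[0,0,0],0],[[0,0,-0.05],[0,0,0],0],[[0,0,-0.04],[0,0,0],0],[[0,0,-0.025],[0,0,0],0],[[0,0,0],[0,0,0],0],[[0,0,0],[0,0,0],0]])

```text
clock: 2.87
eef_pos: [0.4411, 0.369, 0.2667]
tool_rot: [0.121, 0.993, 0.0, 0.0]
ft_force: [0.3, 0.5, -4.0]
grip_width: 0.0202
grasp_force: 58.9
```

```bash
python3 - <<'E'
from h import *
plan([.4413-.0873,.3693+.0218,.267],76)
im,d=camera('scene'); ct=cal('top'); it,dt=camera('top')
y=onplane(ct,[(145,325)],0.03); print('yellow rim',y)
a=cv2.resize(im[120:300,340:500],None,fx=2.5,fy=2.5); b=cv2.resize(it[160:340,40:200],None,fx=2.5,fy=2.5)
cv2.imwrite('pics/lift.png',np.hstack([a,b])[:,:,::-1])
E
```

```text
t 2.8667 pos [0.4411 0.369  0.2667] z [ 0.0007  0.0005 -1.    ] yang 76.06088441853372 q6 0.9399488541958899 grip 0.020218036933289416 58.913912773132324 F [ 0.3136  0.5278 -3.973 ]
turn frac [0.0002 0.0002 0.0003]
shift frac (after turn) [ 0.4494  0.0017 -0.0014]
yellow rim [[0.1855 0.3249 0.03  ]]
```

View pics/lift.png

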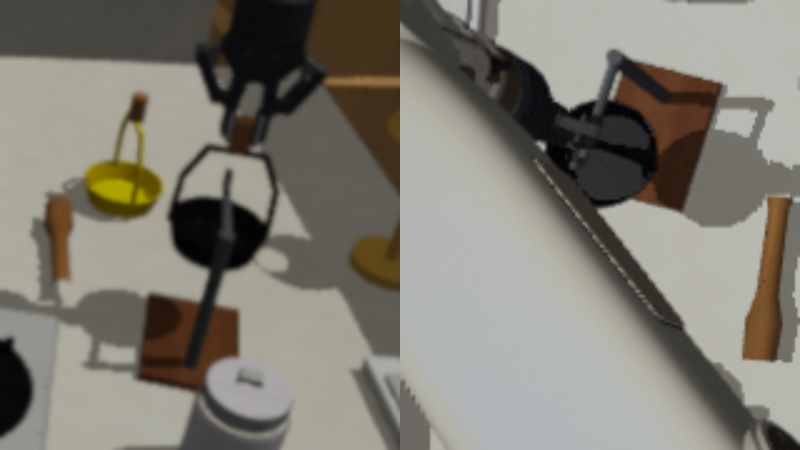

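The pan is lifted upright, the peg tip still inside the arch, carrying about 3.9 N, which matches its weight. I'll draw it off along tool +x.

Emit:
apply_moves(steps=[[[0.03,0,0],[0,0,0],0],[[0.06,0,0],[0,0,0],0],[[0.08,0,0],[0,0,0],0],[[0.09,0,0],[0,0,0],0],[[0.09,0,0],[0,0,0],0],[[0.07,0,0],[0,0,0],0],[[0.04,0,0],[0,0,0],0],[[0.02,0,0],[0,0,0],0]])

```text
clock: 3.63
eef_pos: [0.3461, 0.3924, 0.2664]
tool_rot: [0.12, 0.993, -0.0, -0.0]
ft_force: [-0.2, -0.4, -3.2]
grip_width: 0.0204
grasp_force: 58.9
```

```bash
python3 - <<'E'
from h import *
plan([.37,.19,.31])
E
```

```text
t 3.6333 pos [0.3461 0.3924 0.2664] z [-0.0002  0.     -1.    ] yang 76.1689483536019 q6 1.0892336937964626 grip 0.020432232866010164 58.88168692588806 F [-0.1937 -0.4103 -3.2065]
shift frac (after turn) [-0.3577 -0.954  -0.2178]
```

Emit:
apply_moves(steps=[[[0,-0.05,-0.03],[0,0,0],0],[[0,-0.1,-0.03],[0,0,0],0],[[0,-0.15,-0.03],[0,0,0],0],[[0,-0.15,-0.03],[0,0,0],0],[[-0.06,-0.15,-0.03],[0,0,0],0],[[-0.1,-0.15,-0.03],[0,0,0],0],[[-0.1,-0.1,-0.03],[0,0,0],0],[[-0.08,-0.1,0],[0,0,0],0]])

```text
clock: 4.3
eef_pos: [0.3694, 0.1891, 0.3104]
tool_rot: [0.122, 0.993, 0.001, 0.002]
ft_force: [0.1, 0.0, -4.3]
grip_width: 0.0202
grasp_force: 59.2
```

```bash
python3 - <<'E'
from h import *
plan([.634,.065,.31],76)
E
```

```text
t 4.3 pos [0.3694 0.1891 0.3104] z [ 0.0043  0.001  -1.    ] yang 75.96977498464831 q6 0.7188157021265239 grip 0.020189920991989917 59.201399087905884 F [ 0.136   0.0389 -4.3371]
turn frac [ 0.0006  0.0013 -0.0002]
shift frac (after turn) [-1.434  -0.282   0.0018]
```

Emit:
apply_moves(steps=[[[-0.06,-0.022,0],[0,0,0],0],[[-0.1,-0.022,0],[0,0,0],0],[[-0.13,-0.022,0],[0,0,0],0],[[-0.13,-0.022,0],[0,0,0],0],[[-0.13,-0.022,0],[0,0,0],0],[[-0.13,-0.022,0],[0,0,0],0],[[-0.12,-0.022,0],[0,0,0],0],[[-0.1,-0.022,0],[0,0,0],0]])

```text
clock: 4.97
eef_pos: [0.536, 0.1117, 0.3085]
tool_rot: [0.122, 0.992, -0.0, 0.001]
ft_force: [0.4, 0.3, -3.6]
grip_width: 0.0201
grasp_force: 59.3
```

Emit:
apply_moves(steps=[[[-0.1,-0.022,0],[0,0,0],0],[[-0.1,-0.022,0],[0,0,0],0],[[-0.1,-0.022,0],[0,0,0],0],[[-0.08,-0.02,0],[0,0,0],0],[[-0.06,-0.01,0],[0,0,0],0],[[-0.05,-0.01,0],[0,0,0],0],[[-0.03,0,0],[0,0,0],0],[[-0.014,0,0],[0,0,0],0]])

```text
clock: 5.63
eef_pos: [0.6335, 0.0661, 0.308]
tool_rot: [0.122, 0.993, -0.0, -0.0]
ft_force: [-0.1, -0.2, -3.9]
grip_width: 0.0202
grasp_force: 59.3
```

```bash
python3 - <<'E'
from h import *
plan([.634,.065,.252],76)
c=cal('scene'); im,d=camera('scene'); cw=cal('wrist'); iw,dw=camera('wrist')
# pan points: dark, near burner, z .1-.2
vv,uu=np.mgrid[150:330,240:400]; uv=np.c_[uu.ravel(),vv.ravel()]; P=pts(c,uv,d); dark=im[uv[:,1],uv[:,0]].max(1)<70
s=dark&(np.hypot(P[:,0]-.634,P[:,1]-.065)<.075)&(P[:,2]>.13)&(P[:,2]<.2); q=P[s]
print(len(q), q.min(0),q.max(0))
for z in np.arange(.13,.2,.01):
    w=q[abs(q[:,2]-z)<.005]
    if len(w): print(z,len(w),w.min(0)[:2],w.max(0)[:2])
a=cv2.resize(im[120:320,220:420],(450,450)); b=cv2.resize(iw,(350*560//420//1,350))[:, :350] if 0 else cv2.resize(iw,(350,262)); b=np.vstack([b,np.zeros((188,350,3),np.uint8)])
cv2.imwrite('pics/over.png',np.hstack([a,b])[:,:,::-1])
E
```

```text
t 5.6333 pos [0.6335 0.0661 0.308 ] z [-0.0002 -0.0004 -1.    ] yang 75.95924558724644 q6 0.34919011039821257 grip 0.02017826015507106 59.270750284194946 F [-0.1233 -0.2237 -3.8638]
turn frac [-0.0002 -0.     -0.0002]
shift frac (after turn) [-0.0037 -0.0047  0.28  ]
1383 [0.5808 0.0142 0.1523] [0.6927 0.1171 0.1998]
0.15000000000000002 50 [0.5989 0.0256] [0.6836 0.1086]
0.16000000000000003 687 [0.588  0.0204] [0.6872 0.1118]
0.17000000000000004 287 [0.5869 0.0175] [0.6889 0.1154]
0.18000000000000005 315 [0.5808 0.0148] [0.692  0.1156]
0.19000000000000006 37 [0.5851 0.0144] [0.6927 0.1171]
0.20000000000000007 7 [0.6256 0.0142] [0.6545 0.1156]
```

View pics/over.png

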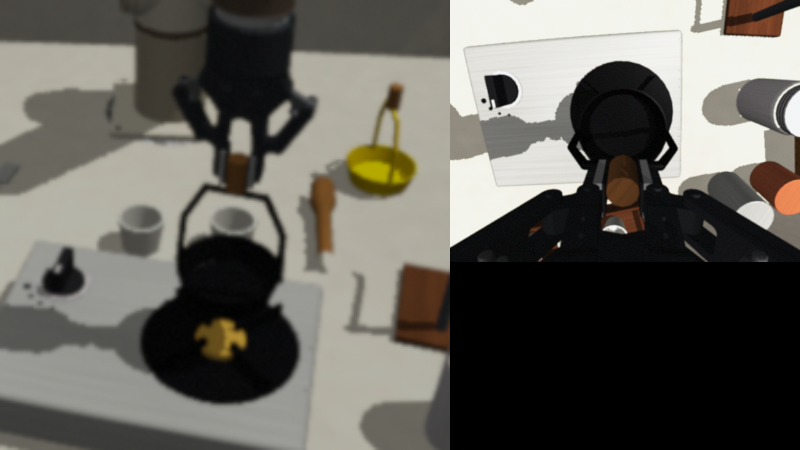

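The pan hangs level over the grate, centred near (0.636, 0.066), with its base about 60 mm above it. I'll lower it.

Emit:
apply_moves(steps=[[[0.01,0,0.04],[0,0,0],0],[[0,0,0.06],[0,0,0],0],[[0,0,0.06],[0,0,0],0],[[0,0,0.05],[0,0,0],0],[[0,0,0.03],[0,0,0],0],[[0,0,0.015],[0,0,0],0],[[0,0,0.01],[0,0,0],0],[[0,0,0.01],[0,0,0],0]])

```text
clock: 6.4
eef_pos: [0.6309, 0.068, 0.254]
tool_rot: [0.121, 0.993, 0.0, 0.001]
ft_force: [0.7, 0.2, -3.8]
grip_width: 0.0204
grasp_force: 59.3
```

Emit:
apply_moves(steps=[[[0,0,0.01],[0,0,0],0],[[0,0,0.005],[0,0,0],0],[[0,0,0.005],[0,0,0],0],[[0,0,0],[0,0,0],0],[[0,0,0],[0,0,0],0],[[0,0,0],[0,0,0],0],[[0,0,0],[0,0,0],0],[[0,0,0],[0,0,0],0]])

```text
clock: 7.07
eef_pos: [0.6309, 0.0679, 0.2494]
tool_rot: [0.121, 0.993, 0.0, 0.0]
ft_force: [0.2, 0.8, -3.1]
grip_width: 0.0207
grasp_force: 59.3
```

Emit:
apply_moves(steps=[[[0,0,0.005],[0,0,0],0],[[0,0,0.005],[0,0,0],0],[[0,0,0.003],[0,0,0],0],[[0,0,0],[0,0,0],0],[[0,0,0],[0,0,0],0],[[0,0,0],[0,0,0],0],[[0,0,0],[0,0,0],0],[[0,0,0],[0,0,0],0]])

```text
clock: 7.73
eef_pos: [0.6312, 0.0678, 0.2488]
tool_rot: [0.121, 0.993, 0.0, 0.001]
ft_force: [-3.1, -0.6, 6.5]
grip_width: 0.0203
grasp_force: 60.3
```

Contact: the vertical force went from -3 to +6.5 N. I'll open, then rise.

Emit:
apply_moves(steps=[[[0,0,-0.008],[0,0,0],0],[[0,0,0],[0,0,0],0.4],[[0,0,0],[0,0,0],0.7],[[0,0,0],[0,0,0],1],[[0,0,0],[0,0,0],1],[[0,0,0],[0,0,0],1],[[0,0,0],[0,0,0],1],[[0,0,0],[0,0,0],1]])

```text
clock: 8.4
eef_pos: [0.6309, 0.0679, 0.2483]
tool_rot: [0.121, 0.993, 0.0, 0.0]
ft_force: [-0.5, -0.1, 1.4]
grip_width: 0.0855
grasp_force: 0.0
```

Emit:
apply_moves(steps=[[[0,0,-0.03],[0,0,0],1],[[0,0,-0.06],[0,0,0],1],[[0,0,-0.08],[0,0,0],1],[[0,0,-0.08],[0,0,0],1],[[0,0,-0.08],[0,0,0],1],[[0,0,-0.06],[0,0,0],1],[[0,0,-0.03],[0,0,0],1],[[0,0,0],[0,0,0],1]])

```text
clock: 9.07
eef_pos: [0.6315, 0.068, 0.3345]
tool_rot: [0.121, 0.993, 0.0, 0.002]
ft_force: [0.1, 0.5, 0.3]
grip_width: 0.0856
grasp_force: 0.0
```

```bash
python3 - <<'E'
from h import *
plan([.5438,-.1165,.30],79.6)
cw=cal('wrist'); iw,dw=camera('wrist'); c=cal('scene'); im,d=camera('scene')
vv,uu=np.mgrid[150:330,240:400]; uv=np.c_[uu.ravel(),vv.ravel()]; P=pts(c,uv,d); dark=im[uv[:,1],uv[:,0]].max(1)<70
s=dark&(np.hypot(P[:,0]-.634,P[:,1]-.065)<.08)&(P[:,2]>.115)&(P[:,2]<.135); q=P[s]; print(len(q), q.min(0),q.max(0))
vv,uu=np.mgrid[0:420,0:560]; uv=np.c_[uu.ravel(),vv.ravel()]; P=pts(cw,uv,dw); 
s=(np.hypot(P[:,0]-.5438,P[:,1]+.1165)<.06)&(P[:,2]>.1)&(P[:,2]<.125); q=P[s]; print('grip bar wrist',len(q)); 
if len(q)>5: print(q.mean(0),cv2.minAreaRect(q[:,:2].astype(np.float32)),uv[s].mean(0))
P=pts(c,uv,d); s=(np.hypot(P[:,0]-.5438,P[:,1]+.1165)<.06)&(P[:,2]>.105)&(P[:,2]<.125); q=P[s]; print('scene bar',len(q)); 
if len(q)>3: print(q.mean(0),q.min(0),q.max(0),uv[s].mean(0))
a=cv2.resize(im[160:320,220:380],(450,450)); b=np.vstack([cv2.resize(iw,(350,262)),np.zeros((188,350,3),np.uint8)])
cv2.imwrite('pics/placed.png',np.hstack([a,b])[:,:,::-1])
E
```

```text
t 9.0667 pos [0.6315 0.068  0.3345] z [ 0.0038  0.0004 -1.    ] yang 76.0588461943225 q6 0.3505160199321314 grip 0.08556155113368205 0.0 F [0.1021 0.5005 0.3479]
turn frac [ 0.0004  0.0012 -0.0197]
shift frac (after turn) [ 0.2648 -0.9863  0.1725]
348 [0.5809 0.0125 0.115 ] [0.691  0.1221 0.1347]
grip bar wrist 921
[ 0.5434 -0.1157  0.1102] ((0.5436810851097107, -0.11769012361764908), (0.015202413313090801, 0.05061130225658417), 79.8265609741211) [ 82.6319 144.8198]
scene bar 80
[ 0.5503 -0.117   0.1104] [ 0.5195 -0.1281  0.1051] [ 0.574  -0.1074  0.1148] [247.275  235.9625]
```

View pics/placed.png

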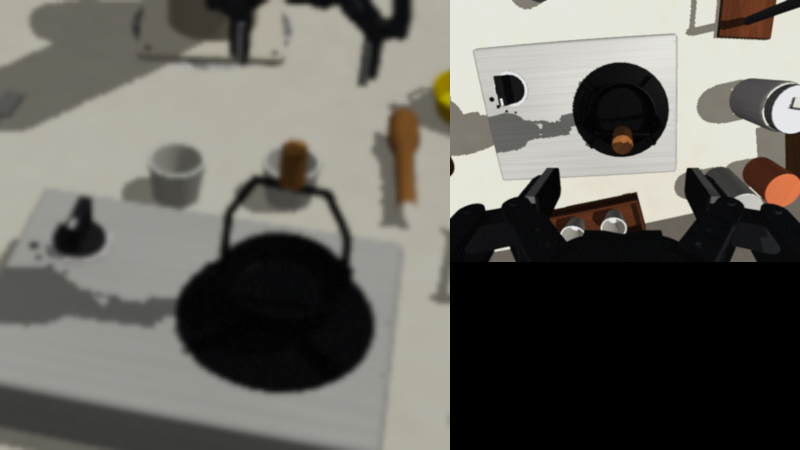

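The pan stands upright on the grate, centred near (0.636, 0.067), with the knob free. The dial bar is at (0.5437, -0.1175), angle 79.8 degrees, which agrees with the stove pose. I'll go above it.

Emit:
apply_moves(steps=[[[0,-0.05,0],[0,0,-0.02],1],[[0.04,-0.13,0],[0,0,0],1],[[0.04,-0.15,0],[0,0,0],1],[[0.04,-0.15,0],[0,0,0],1],[[0.04,-0.15,0],[0,0,0],1],[[0.04,-0.15,0.05],[0,0,0],1],[[0.04,-0.12,0.1],[0,0,0],1],[[0.02,-0.09,0.1],[0,0,0],1]])

```text
clock: 9.83
eef_pos: [0.542, -0.1193, 0.2815]
tool_rot: [0.091, 0.996, -0.0, 0.0]
ft_force: [0.5, -0.3, -0.3]
grip_width: 0.0855
grasp_force: 0.0
```

```bash
python3 - <<'E'
from h import *
plan([.5437,-.1175,.108],79.7)
cw=cal('wrist'); iw,dw=camera('wrist')
vv,uu=np.mgrid[0:420,0:560]; uv=np.c_[uu.ravel(),vv.ravel()]; P=pts(cw,uv,dw); 
s=(np.hypot(P[:,0]-.5438,P[:,1]+.1165)<.05)&(P[:,2]>.104)&(P[:,2]<.125); q=P[s]; print(len(q)); print(q.mean(0),cv2.minAreaRect(q[:,:2].astype(np.float32)))
E
```

```text
t 9.8333 pos [ 0.542  -0.1193  0.2815] z [-0.     -0.0005 -1.    ] yang 79.56271803095663 q6 -0.034274494434795924 grip 0.08547151995724242 0.0 F [ 0.4609 -0.3412 -0.2503]
turn frac [-0.0002  0.     -0.0008]
shift frac (after turn) [-0.0067  0.0105  0.8676]
843
[ 0.5416 -0.1186  0.1124] ((0.5428265333175659, -0.11903595924377441), (0.013318333774805069, 0.04966842010617256), 79.91770935058594)
```

Emit:
apply_moves(steps=[[[0,0.004,0.12],[0,0,0],1],[[0,0,0.15],[0,0,0],1],[[0,0,0.15],[0,0,0],1],[[0,0,0.15],[0,0,0],1],[[0,0,0.13],[0,0,0],1],[[0,0,0.1],[0,0,0],1],[[0,0,0.06],[0,0,0],1],[[0,0,0],[0,0,0],1]])

```text
clock: 10.55
eef_pos: [0.5402, -0.1157, 0.1058]
tool_rot: [0.09, 0.996, 0.001, -0.005]
ft_force: [-0.2, -0.0, -0.5]
grip_width: 0.0855
grasp_force: 0.0
```

Emit:
apply_moves(steps=[[[0,0,0],[0,0,0],0.5],[[0,0,0],[0,0,0],0.2],[[0,0,0],[0,0,0],0],[[0,0,0],[0,0,0],0],[[0,0,0],[0,0,0],0],[[0,0,0],[0,0,0],0],[[0,0,0],[0,0,0],0],[[0,0,0],[0,0,0],0]])

```text
clock: 11.22
eef_pos: [0.5441, -0.1174, 0.1114]
tool_rot: [0.09, 0.996, -0.001, 0.001]
ft_force: [-1.5, -2.6, 6.2]
grip_width: 0.0126
grasp_force: 59.8
```

The bar is gripped (12.6 mm opening, 60 N). Turning clockwise is + about tool z.

Emit:
apply_moves(steps=[[[0,0,0],[0,0,0.02],0],[[0,0,0],[0,0,0.025],0],[[0,0,0],[0,0,0.025],0],[[0,0,0],[0,0,0.025],0],[[0,0,0],[0,0,0.025],0],[[0,0,0],[0,0,0.025],0],[[0,0,0],[0,0,0.025],0],[[0,0,0],[0,0,0.02],0]])

```text
clock: 11.88
eef_pos: [0.544, -0.1175, 0.1114]
tool_rot: [0.381, 0.925, -0.001, 0.001]
ft_force: [-2.0, -2.4, 6.1]
grip_width: 0.0123
grasp_force: 59.8
```

```bash
python3 - <<'E'
from h import *
plan([.5437,-.1175,.110],79.7-71.6)
print(bot.get_obs()['ft_torque'])
E
```

```text
t 11.8833 pos [ 0.544  -0.1175  0.1114] z [ 0.0013 -0.0018 -1.    ] yang 45.23467607438362 q6 0.5693357734572619 grip 0.012266384788616599 59.79560315608978 F [-1.9768 -2.3658  6.1202]
turn frac [0.0001 0.0007 0.2063]
shift frac (after turn) [ 0.0002 -0.0015  0.0068]
[-0.5864  0.3728  0.1155]
```

Emit:
apply_moves(steps=[[[0,0,0],[0,0,0.025],0],[[0,0,0],[0,0,0.03],0],[[0,0,0],[0,0,0.03],0],[[0,0,0],[0,0,0.03],0],[[0,0,0],[0,0,0.03],0],[[0,0,0],[0,0,0.03],0],[[0,0,0],[0,0,0.02],0],[[0,0,0],[0,0,0.012],0]])

```text
clock: 12.55
eef_pos: [0.544, -0.1176, 0.1114]
tool_rot: [0.656, 0.755, -0.0, 0.001]
ft_force: [-1.8, -1.7, 6.5]
grip_width: 0.0122
grasp_force: 59.8
```

Emit:
apply_moves(steps=[[[0,0,0],[0,0,0],0],[[0,0,0],[0,0,0],0],[[0,0,0],[0,0,0],0],[[0,0,0],[0,0,0],0],[[0,0,0],[0,0,0],0],[[0,0,0],[0,0,0],0],[[0,0,0],[0,0,0],0],[[0,0,0],[0,0,0],0]])

```text
clock: 13.22
eef_pos: [0.544, -0.1176, 0.1114]
tool_rot: [0.655, 0.756, -0.0, 0.001]
ft_force: [-2.2, -3.1, 4.8]
grip_width: 0.0128
grasp_force: 59.8
```

```bash
python3 - <<'E'
from h import *
plan([.5437,-.1175,.110],79.7-71.6)
print(bot.get_obs()['ft_torque'])
im,d=camera('scene'); it,_=camera('top'); iw,_=camera('wrist')
a=cv2.resize(im[170:320,200:380],(400,333)); b=cv2.resize(it[80:260,190:430],(400,300)); w=cv2.resize(iw,(400,300))
cv2.imwrite('pics/fin.png',np.hstack([np.vstack([a,np.zeros((267,400,3),np.uint8)]),np.vstack([b,w])])[:,:,::-1])
E
```

```text
t 13.2167 pos [ 0.544  -0.1176  0.1114] z [ 0.0013 -0.002  -1.    ] yang 8.178466747240618 q6 1.2160145600355683 grip 0.01279185166787715 59.796695709228516 F [-2.1803 -3.1299  4.8138]
turn frac [0.0003 0.0007 0.0004]
shift frac (after turn) [ 0.0007 -0.0012  0.0069]
[-0.6217  0.3598  0.1273]
```

View pics/fin.png

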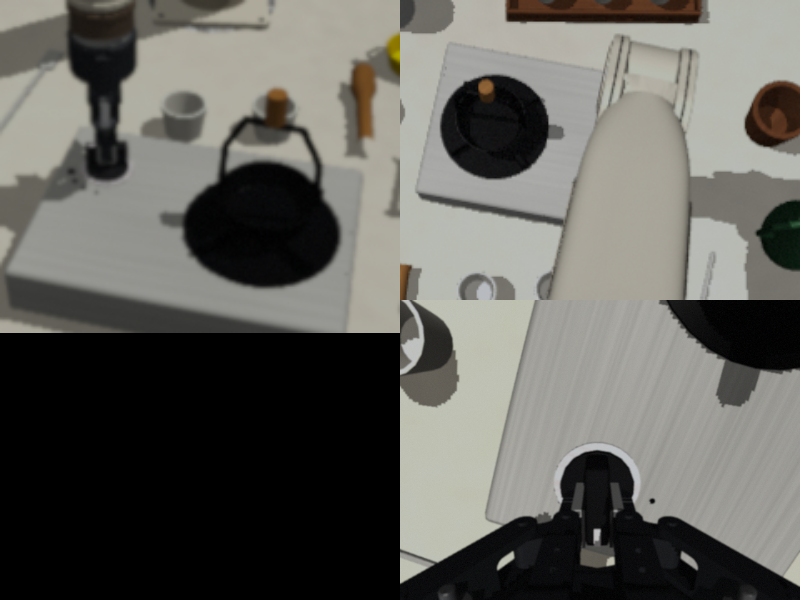

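The pan is upright on the grate at (265,205). The dial bar sits squarely in the jaws at (597,490), turned 71.5 degrees, and the 0.127 N m reaction matches the spring at the third click. Handing in.

```bash
python3 -c "
from workcell import bot
print(bot.job_done())"
```

```text
the job is handed in; nothing more can be done
None
```

The black pan stands upright and released in the middle of the grate, and the arm is holding the dial past its third click (about 1.25 rad); I handed the job in at about 13 s, and no verdict was returned.

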